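Close the shelf divider up to the jars

ROBOT

A 7-joint arm with a two-finger parallel gripper is mounted at the origin on the work surface. World frame = base frame: x ahead of the robot, y to its left, z up, the work surface at z = 0. Lengths are in m, angles in rad, forces in N, time in s.
With the tool pointing down it reaches from about 0.425 to 0.825 m from the base axis. Payload 3.6 kg.
Tool frame: the origin (TCP) lies at the very end of the fingers, on their centre line; the grasp point (between the pads) lies bot.pinch_z behind it (bot.pinch_z is the distance from the TCP to the grasp point, in m); y points along the fingers, x is the direction in which the jaws open and shut, and the axes are right-handed (so a half turn about y gives the same grasp; the last joint's range is limited). The gripper opens to 85 mm and grips with 20 to 120 N. Pads are 22 mm wide; open, the fingers measure 114 mm over their backs; the gripper's body (76 mm by 85 mm) begins 54 mm behind the grasp point. The pads swing forward as they close: fully open they stand 13 mm farther back than shut.
Start: joints at [1.198, 0.615, -0.013, 1.423, 0.008, 1.103, -0.04], TCP at [0.221, -0.611, 0.231] pointing down, gripper open.
Joint ranges: [-3.12, 3.12], [-0.3, 2.06], [-1.34, 1.32], [0.26, 2.42], [-1.36, 4.5], [0.01, 1.98], [-2.84, 2.84]. Speed limits (rad/s): [2.79, 2.79, 3.14, 3.14, 3.14, 3.14, 3.14].

INTERFACE

Orientations are given as a unit quaternion [w, x, y, z].
In Python, from cell import bot gives the robot as it stands.
- The arm moves only by the tool carry_out, never from a script. Its argument "targets" is a list of rows, each a list of 6 numbers: the shift along the tool's x, y, z each as a share of 0.04 m, from -1 to 1, then the turn, a rotation vector about the tool's x, y, z each as a share of 5 degrees, from -1 to 1. A call has 1 to 12 rows; each row shifts and turns the commanded pose from where the row before left it, along the tool's axes as they then stand; what a row does not reach is not made up. A row lasts 1/10 s, in which the tool goes at most 50 mm and 8.59 degrees, less where a joint would pass 70% of its speed; a pose out of reach is approached as far as the arm can. A call with a number of a shift or a turn outside -1 to 1 is refused whole. A call with a gripper value outside its range is refused whole. "fingers" is the opening, from 0 (shut) to 1 (fully open), set as the call begins (left out, the last holds). The fingers move at their own pace and stop on an object; "force" is the grip in N (left out, the last holds). Time passes only in rows, so rows that do not move let the fingers close. It gives the time, the measured TCP pose, the force and the opening at its end, in the units of the state.
- bot.sense(): the state, without advancing time (a new reading comes with each control period).
- bot.capture(name): name is "side" or "top" or "wrist"; returns the picture (400x640x3 uint8, red, green, blue); there is no depth.
- bot.camera_info(name): a dict with "fov_y" (degrees; the focal length in pixels is half the picture's height over the tangent of half this angle, whatever the lens; pixels are square), "cx", "cy" (the principal point, pixels), "k1" (the pictures are not rectified: a ray, as slopes to the right and down, at radius r is drawn at 1 + k1 r^2 times it, then the intrinsics apply), "rvec" (rotation vector, rad) and "tvec" (3), from world to camera coordinates, as OpenCV has them; the wrist camera has in their place "mount" (4x4, takes a point from camera to tool coordinates, whose origin is the TCP and whose axes are the tool frame's). Camera axes: x right, y down, z forward; pixel columns grow to the right and rows downward; lengths in m; the calibration is good to about 2 mm. A picture is of the moment at which its call begins: read the wrist's pose just before it. camera_info takes no time and is no camera call.
- bot.hand_in(): hands the job in, once; it reports no verdict.
The state is a dict: "time_s": time; "qpos": joint angles; "joint_velocities": joint speeds; "effort": joint torques, N m; "tcp_pos": TCP position; "tool_rot": TCP orientation; "contact_force": force on the tool from outside, world axes, zero at the start; "ft_torque": the same for the moment, N m; "grip_width": finger opening in m.
Only numpy, scipy, OpenCV 4.12 (cv2) and the standard library are available. Lean on these libraries where they do the work, as an engineer would, in place of code of your own. Each camera call takes 0.05 s, during which the arm holds its last target. There are 200 camera calls.

TASK

The row next to the jars on the display shelf has sold out. Close up the white lane divider: with a fingertip, push it along its notched rail towards the tray of jars until its sprung pin clicks into the last notch before that tray. Push it only, do not pinch or force it; do not shove or lift the jars or their tray, leave everything else as it stands, and finish with the hand away.

Things in the scene. Friction and masses are not known exactly. Their poses are not given: they have to be found in the camera images.
- divider (a joint): Position of the sliding lane divider along the shelf's front rail, m: 0 at the middle of the rail, growing along the rail's +y (to the robot's left), -0.146 to +0.146. It only slides, cannot lean, weighs 200 g, drags with about 1 N and stays where it is left on a crest. Within about 4 mm of a notch it is pulled to the notch's middle; leaving a notch takes 5 to 7 N.
- pin (a joint): Height of the divider's sprung index pin (black button on a steel pin, 10 mm in front of the rail line on the saddle, top 49 mm above the deck), m: 0 on a crest, -0.004 when dropped home in a notch. It moves by itself as the divider slides; leave it alone.
- rail_mid (a point): Middle of the notched aluminium front rail, level with its crests, 16 mm above the deck. Fixed to the shelf: x to the back of the shelf, y along the rail, z up. Ten V notches, 12 mm wide, 5 mm deep, 30 mm apart, flat crests between, at 15, 45, 75, 105 and 135 mm either side of this point along y; there joint divider reads the same (e.g. -0.105).
- shelf: Fixed wooden display shelf, 570 mm wide (y), 290 mm deep (x), deck 40 mm above the counter; front rail 124 mm in front of its middle, along its near edge. Origin at counter height under its middle, x to its back.
- divider_panel (a point): Point in the divider's white upright panel, mid-thickness, 88 mm above the deck, 55 mm behind the rail line: push near here, on either face. Axes as rail_mid; the divider slides along y. Panel 5 mm thick (bead on top 6 mm), from 60 mm in front of this point to 202 mm behind it, top 19 mm above it. Grey saddle below its front end: 36 x 32 mm, 30 mm high above the deck.
- full_tray_mid (a point): Centre of the loose cardboard shelf tray that holds the row of three jars, 20 mm above its underside. Tray 216 mm long (its x, along the lane), 76 mm wide (its y), walls 35 mm high; on the deck to the left or the right of the divider, at a varying distance.
- empty_tray_mid (a point): Centre of the same kind of loose tray, empty (sold out), on the other side of the divider, 20 mm above its underside: 216 x 76 mm, walls 35 mm high. Light (90 g).
- jar0_mid (a point): Centre of the front jar in the full tray, a filled clear jar with a gilt lid, 67 mm across, 87 mm high (this point is 44 mm above its underside); its top stands about 90 mm above the deck.
- jar1_mid (a point): Centre of the middle jar in the full tray, a filled clear jar with a gilt lid, 67 mm across, 87 mm high (this point is 44 mm above its underside); its top stands about 90 mm above the deck.
- jar2_mid (a point): Centre of the rear jar in the full tray, a filled clear jar with a gilt lid, 67 mm across, 87 mm high (this point is 44 mm above its underside); its top stands about 90 mm above the deck.
- spare_jar: Bystander: single filled jar on the counter, 67 mm across, 87 mm high; origin under its centre.
- scanner: Bystander: black handheld scanner with an orange cap, 200 by 68 by 44 mm, lying on the counter; origin under its middle.
- label_roll: Bystander: roll of blank labels standing on the counter, 72 mm across, 40 mm high; origin under its centre.
- marker: Bystander: marker pen, 130 mm long, lying on the counter; origin under its middle.
- lid_stack: Bystander: stack of three gilt jar lids, 67 mm across, 34 mm high; origin under its centre.
- gift_tin: Bystander: red rectangular tin with a gilt lid, 113 by 78 by 59 mm; origin under its centre.
- tape_gun: Bystander: tape dispenser, 115 by 45 by 72 mm; origin under its middle.

How it is judged:
By the outcome, as a careful person would: the job done as asked, in the order asked, and still so for the second after the job is handed in, with the robot touching nothing.
It also fails if it takes over 38 s, if anything falls off the work surface, if the arm or the gripper's body presses on something with over 40 N, if the wrist force passes 120 N, or if a joint passes its speed limit or range.

## Working session

There is one attempt and no reset: what is moved stays moved. The work goes in short steps, Python scripts to look and compute and a tool call to move; the robot and the scene stay as the last step left them, time stands still between calls to the robot, and variables do not carry over. Pictures are saved under pics/ and viewed, about 8 in all and at most 12, crops included, and the job is handed in when it is done.

Besides the shell and the picture viewer there is one more tool, called after "Call:" as name(argument=value, ...) on one line, values as JSON. carry_out: Moves the arm, as the interface text tells. Its arguments: {"type":"object","properties":{"targets":{"type":"array","items":{"type":"array","items":{"type":"number"}}},"fingers":{"type":"number"},"force":{"type":"number"}},"required":["targets"]}

```bash
mkdir -p pics; ls; python3 - <<'E'
from cell import bot
import cv2
s=bot.sense()
for k in("time_s","tcp_pos","tool_rot","contact_force","grip_width"):print(k,s[k])
print(bot.pinch_z)
for n in("top","side"):
    im=bot.capture(n);cv2.imwrite(f"pics/{n}0.png",im[...,::-1]);print(bot.camera_info(n))
print(bot.camera_info("wrist"))
E
```

```text
pics
time_s 0.0
tcp_pos [ 0.22065409 -0.61057053  0.23012605]
tool_rot [ 0.57929777 -0.57825601  0.40697912 -0.40546526]
contact_force [ 0.07106395  0.72781173 -0.79220474]
grip_width 0.08565598344845152
0.0187
{'fov_y': 51.83132971078924, 'cx': 312.22152611754626, 'cy': 204.28301388735085, 'k1': 0.02314419264337284, 'rvec': array([ 2.16954964, -2.21019113,  0.06458056]), 'tvec': array([0.01740568, 0.53683822, 1.38216686])}
{'fov_y': 53.106097727305304, 'cx': 315.08139991726296, 'cy': 199.43752136933557, 'k1': -0.0702074902823551, 'rvec': array([ 0.30188955, -2.83755964,  1.11639847]), 'tvec': array([0.55418705, 0.15654785, 1.08625993])}
{'fov_y': 65.21797636619459, 'cx': 320.64796212234563, 'cy': 196.2689514142507, 'k1': -0.03386583606119788, 'mount': array([[ 9.99999775e-01,  2.91107702e-04,  6.03575244e-04,
         8.59778202e-05],
       [-5.04948037e-04, -2.64791922e-01,  9.64305441e-01,
        -1.42698907e-01],
       [ 4.40538589e-04, -9.64305529e-01, -2.64791715e-01,
         6.62163025e-02],
       [ 0.00000000e+00,  0.00000000e+00,  0.00000000e+00,
         1.00000000e+00]])}
```

View images.

View pics/top0.png

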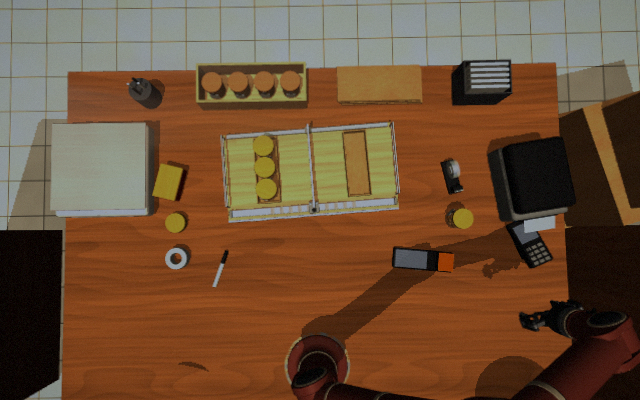

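View pics/side0.png

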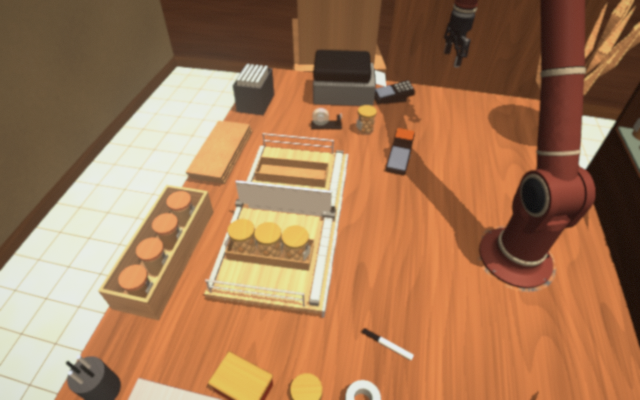

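```bash
python3 - <<'E'
import cv2
im=cv2.imread("pics/top0.png")[115:228,215:405]
cv2.imwrite("pics/c1.png",cv2.resize(im,None,fx=4.2,fy=4.2,interpolation=cv2.INTER_CUBIC))
E
```

```text
(no output)
```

View pics/c1.png

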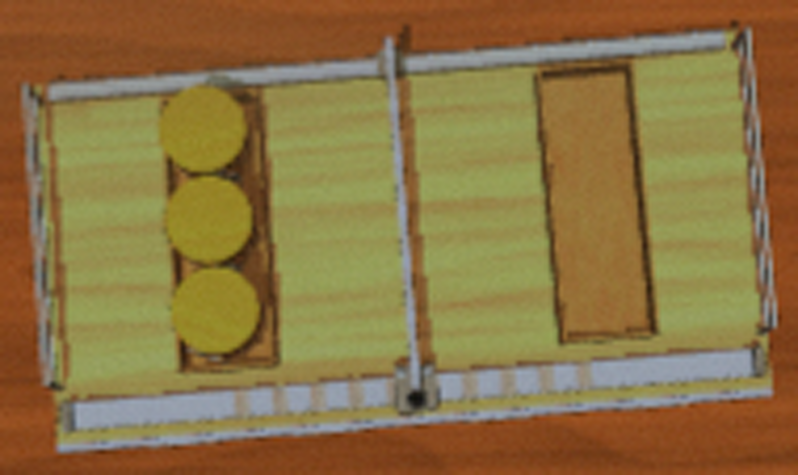

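```bash
cat > h.py <<'E'
import numpy as np,cv2
from scipy.spatial.transform import Rotation as R
def ray(ci,uv,pose=None):
    """world origin and unit-z rays for pixels"""
    f=200/np.tan(np.radians(ci["fov_y"])/2)
    d=(np.atleast_2d(uv).astype(float)-[ci["cx"],ci["cy"]])/f
    u=d.copy()
    for _ in range(20): u=d/(1+ci["k1"]*(u**2).sum(1,keepdims=True))
    v=np.c_[u,np.ones(len(u))]
    if "rvec" in ci:
        M=cv2.Rodrigues(ci["rvec"])[0]; return -M.T@ci["tvec"], v@M
    T=ci["mount"]; p,q=pose; A=R.from_quat(np.roll(q,-1)).as_matrix()
    return np.array(p)+A@T[:3,3], v@(A@T[:3,:3]).T
def onplane(ci,uv,z,pose=None):
    o,d=ray(ci,uv,pose); return o+d*((z-o[2])/d[:,2:3])
E
python3 - <<'E'
from cell import bot
from h import *
np.set_printoptions(precision=4,suppress=True)
ci=bot.camera_info("top")
c=lambda *p:(np.array(p)+.5)/4.2-.5+[215,115]
n=onplane(ci,c((242,404),(280,401),(318,396),(356,391),(471,386),(508,381),(547,378),(585,375)),.055)
y=np.array([.135,.105,.075,.045,-.045,-.075,-.105,-.135])
# fit p = m + y*t
A=np.c_[np.ones(8),y];co,*_=np.linalg.lstsq(A,n[:,:2],rcond=None)
print(co,np.linalg.norm(co[1]));t=co[1]/np.linalg.norm(co[1]);m=co[0]
xa=np.array([t[1],-t[0]]);print("yaw deg",np.degrees(np.arctan2(xa[1],xa[0])),"mid",m)
def loc(uv,z):
    p=onplane(ci,uv,z)[:,:2]-m;return np.c_[p@xa,p@t]*1000
print("residual",loc(c((242,404),(280,401),(318,396),(356,391),(471,386),(508,381),(547,378),(585,375)),.055)[:,1])
print("button",loc(c((417,399)),.089))
print("panel top front/back",loc(c((416,365),(391,40)),.147))
print("jar lids",loc(c((216,310),(210,220),(204,129)),.130))
print("full tray wall tops FR,BR,FL",loc(c((278,367),(264,90),(182,370)),.075))
print("empty tray FL,FR,BR,BL",loc(c((561,343),(656,333),(629,66),(537,71)),.075))
print("deck front corners",loc(c((60,448),(772,392)),.04))
E
```

```text
[[ 0.5249  0.0049]
 [-0.0633  1.    ]] 1.0019868264968206
yaw deg 3.6228767801630766 mid [0.5249 0.0049]
residual [ 135.1849  105.2502   75.1816   45.1002  -45.3241  -74.6421 -105.3933
 -135.3574]
button [[-9.6826 -1.9769]]
panel top front/back [[ 12.5186  -2.9486]
 [254.6691  -4.2366]]
jar lids [[ 66.7449 142.0138]
 [134.4168 141.4023]
 [203.2253 140.7126]]
full tray wall tops FR,BR,FL [[ 24.5355 103.2958]
 [241.9327  97.4152]
 [ 28.2929 177.6086]]
empty tray FL,FR,BR,BL [[  25.1826 -116.919 ]
 [  26.9012 -190.9693]
 [ 237.3529 -188.7049]
 [ 239.3797 -116.6767]]
deck front corners [[ -22.9743  282.9852]
 [ -24.8349 -283.4989]]
```

```bash
cat >> h.py <<'E'
M0=np.array([.5249,.0049]);YAW=np.radians(3.6)
XA=np.array([np.cos(YAW),np.sin(YAW),0]);T=np.array([-np.sin(YAW),np.cos(YAW),0])
def W(lx,ly,z): return np.r_[M0,0]+lx*XA+ly*T+[0,0,z]
def rot(s): return R.from_quat(np.roll(s["tool_rot"],-1))
def local(p): d=np.array(p)-np.r_[M0,0]; return np.array([d@XA,d@T,d[2]])
def goto(s,p,sx=1):
    """shift in the tool axes (shares), and turn (5 deg shares) so tool y is down and x = sx*shelf x"""
    A=rot(s); G=np.c_[sx*XA,[0,0,-1],np.cross(sx*XA,[0,0,-1])]
    return A.inv().apply(np.array(p)-s["tcp_pos"])/.04, np.degrees((A.inv()*R.from_matrix(G)).as_rotvec())/5
E
python3 - <<'E'
from cell import bot
from h import *
np.set_printoptions(precision=3,suppress=True)
s=bot.sense();print(rot(s).as_matrix(),s["qpos"])
for sx in(1,-1):print(goto(s,W(.055,-.05,.23),sx))
E
```

```text
[[ 0.34  -0.001  0.94 ]
 [-0.94   0.002  0.34 ]
 [-0.002 -1.    -0.   ]] [ 1.198  0.616 -0.013  1.425  0.008  1.103 -0.04 ]
(array([-10.303,   0.03 ,  13.353]), array([ -0.017, -14.746,  -0.023]))
(array([-10.303,   0.03 ,  13.353]), array([ 0.025, 21.254, -0.018]))
```

Call:
carry_out(targets=[[-0.09,0,0.5,0,-0.4,0],[-0.09,0,1,0,-0.78,0],[-0.09,0,1,0,-0.78,0],[-0.09,0,1,0,-0.78,0],[-0.09,0,1,0,-0.78,0],[-0.09,0,1,0,-0.78,0],[-0.09,0,1,0,-0.78,0],[-0.09,0,1,0,-0.78,0],[-0.09,0,1,0,-0.78,0],[-0.09,0,1,0,-0.78,0],[-0.09,0,1,0,-0.78,0],[-0.09,0,0.5,0,-0.4,0]], fingers=0)

```text
time_s: 1.3
tcp_pos: [0.529, -0.2986, 0.2313]
tool_rot: [0.69, -0.687, 0.162, -0.162]
contact_force: [0.6, -0.2, 0.5]
grip_width: -0.0002
```

```bash
python3 - <<'E'
from cell import bot
from h import *
np.set_printoptions(precision=3,suppress=True)
s=bot.sense();print(s["time_s"],s["tcp_pos"],s["grip_width"],local(s["tcp_pos"]),s["contact_force"])
print(goto(s,W(.055,-.05,.23)))
E
```

```text
1.3 [ 0.529 -0.299  0.231] -0.00024505930989374657 [-0.015 -0.303  0.231] [ 0.567 -0.204  0.479]
(array([-1.661,  0.062,  6.352]), array([-0.051, -6.02 ,  0.013]))
```

Call:
carry_out(targets=[[0,0,0.83,0,-0.75,0],[0,0,0.83,0,-0.75,0],[0,0,0.83,0,-0.75,0],[0,0,0.83,0,-0.75,0],[0,0,0.83,0,-0.75,0],[0,0,0.83,0,-0.75,0],[0,0,0.83,0,-0.75,0],[0,0,0.83,0,-0.75,0],[0,0,0,0,0,0],[0,0,0,0,0,0]])

```text
time_s: 2.3
tcp_pos: [0.589, -0.0502, 0.2313]
tool_rot: [-0.707, 0.707, 0.018, -0.018]
contact_force: [0.2, -0.9, -0.6]
grip_width: -0.0
```

```bash
python3 - <<'E'
from cell import bot
from h import *
np.set_printoptions(precision=3,suppress=True)
s=bot.sense();print(s["time_s"],s["tcp_pos"],local(s["tcp_pos"]),s["contact_force"])
print(goto(s,W(.055,-.05,.115)))
cv2.imwrite("pics/w1.png",bot.capture("wrist")[...,::-1])
E
```

```text
2.3 [ 0.589 -0.05   0.231] [ 0.061 -0.059  0.231] [ 0.247 -0.932 -0.557]
(array([-0.14 ,  2.908,  0.225]), array([ 0.008, -0.129, -0.005]))
```

View pics/w1.png

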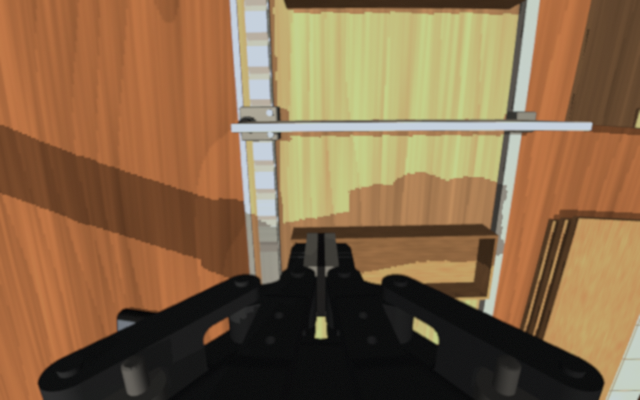

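Wrist view: image up is towards the jars; panel top runs along row ≈127, fingertip at (320,237), the full tray's near wall along row ≈5–8 and the empty tray's wall at row ≈230. I'll check those numbers.

```bash
python3 - <<'E'
from cell import bot
from h import *
np.set_printoptions(precision=1,suppress=True)
s=bot.sense();ci=bot.camera_info("wrist");po=(s["tcp_pos"],s["tool_rot"])
f=lambda uv,z:print(np.array([local(p) for p in onplane(ci,uv,z,po)])*1000)
f([(236,128),(400,127),(585,126)],.147)   # panel bead
f([(290,10),(518,10),(290,2),(518,2)],.04); f([(290,2),(518,2)],.075)
f([(295,230),(490,230)],.075)
f([(247,120)],.089)
im=cv2.imread("pics/w1.png");print(im[0:24:2,340].tolist())
E
```

```text
[[  0.2  -5.3 147. ]
 [117.   -6.1 147. ]
 [252.6  -6.1 147. ]]
[[ 32.3 100.2  40. ]
 [253.8  99.4  40. ]
 [ 32.6 107.1  40. ]
 [252.9 106.5  40. ]]
[[ 35.6  96.5  75. ]
 [232.8  96.   75. ]]
[[  32.8 -111.8   75. ]
 [ 233.8 -114.8   75. ]]
[[-5.  -1.3 89. ]]
[[26, 42, 59], [27, 42, 59], [25, 41, 58], [26, 42, 59], [60, 91, 124], [79, 118, 160], [92, 139, 171], [120, 182, 195], [120, 182, 195], [120, 182, 196], [120, 182, 196], [119, 182, 196]]
```

Call:
carry_out(targets=[[-0.1,0.5,0.1,0,-0.13,0],[0,0.8,0,0,0,0],[0,0.8,0,0,0,0],[0,0.5,0,0,0,0],[0,0.3,0,0,0,0],[0,0,0,0,0,0],[0,0,0.2,0,0,0],[0,0,0.2,0,0,0],[0,0,0.2,0,0,0],[0,0,0,0,0,0],[0,0,0,0,0,0]])

```text
time_s: 3.45
tcp_pos: [0.5839, -0.0223, 0.1159]
tool_rot: [-0.707, 0.707, 0.022, -0.022]
contact_force: [0.2, -0.0, -0.2]
grip_width: 0.0001
```

```bash
python3 - <<'E'
from cell import bot
from h import *
np.set_printoptions(precision=3,suppress=True)
s=bot.sense();print(s["time_s"],local(s["tcp_pos"]),s["contact_force"])
E
```

```text
3.45 [ 0.057 -0.031  0.116] [ 0.239 -0.025 -0.245]
```

Call:
carry_out(targets=[[0,0,0.05,0,0,0],[0,0,0.05,0,0,0],[0,0,0.05,0,0,0],[0,0,0.05,0,0,0],[0,0,0.05,0,0,0],[0,0,0.05,0,0,0],[0,0,0.05,0,0,0],[0,0,0.05,0,0,0],[0,0,0.05,0,0,0],[0,0,0.05,0,0,0],[0,0,0,0,0,0]])

```text
time_s: 4.55
tcp_pos: [0.5826, -0.0046, 0.1153]
tool_rot: [-0.706, 0.708, 0.021, -0.021]
contact_force: [0.9, -3.6, -0.2]
grip_width: 0.0001
```

```bash
python3 - <<'E'
from cell import bot
from h import *
np.set_printoptions(precision=3,suppress=True)
s=bot.sense();print(s["time_s"],local(s["tcp_pos"]),s["contact_force"])
po=(s["tcp_pos"],s["tool_rot"])
cv2.imwrite("pics/w2.png",bot.capture("wrist")[...,::-1])
E
```

```text
4.55 [ 0.057 -0.013  0.115] [ 0.922 -3.573 -0.24 ]
```

View pics/w2.png

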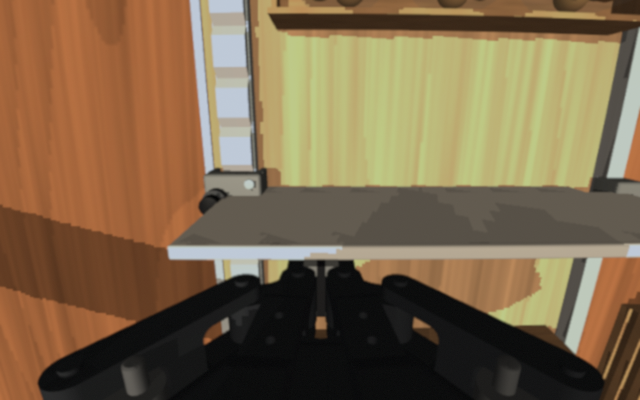

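```bash
python3 - <<'E'
from cell import bot
from h import *
np.set_printoptions(precision=1,suppress=True)
s=bot.sense();ci=bot.camera_info("wrist");po=(s["tcp_pos"],s["tool_rot"])
f=lambda uv,z:print(np.array([local(p) for p in onplane(ci,uv,z,po)])*1000)
f([(234,20),(234,75),(234,130)],.053)   # notches
f([(236,170),(236,194)],.07);f([(236,170),(236,194)],.042) # saddle
f([(320,248)],.147)
f([(275,25),(630,32)],.04)
E
```

```text
[[  5.  106.4  53. ]
 [  2.9  75.4  53. ]
 [  0.6  41.9  53. ]]
[[ 4.7 18.9 70. ]
 [ 3.6  3.7 70. ]]
[[-3.1 13.6 42. ]
 [-4.3 -3.8 42. ]]
[[ 56.2   2.6 147. ]]
[[ 27.6 106.6  40. ]
 [260.1 105.5  40. ]]
```

Call:
carry_out(targets=[[0,0,0.06,0,0,0],[0,0,0.06,0,0,0],[0,0,0.06,0,0,0],[0,0,0.06,0,0,0],[0,0,0.06,0,0,0],[0,0,0.06,0,0,0],[0,0,0.06,0,0,0],[0,0,0.06,0,0,0],[0,0,0.06,0,0,0],[0,0,0.06,0,0,0],[0,0,0.06,0,0,0],[0,0,0.06,0,0,0]])

```text
time_s: 5.8
tcp_pos: [0.5813, 0.0137, 0.1155]
tool_rot: [-0.701, 0.713, 0.019, -0.019]
contact_force: [1.7, -18.7, 3.3]
grip_width: 0.0002
```

Call:
carry_out(targets=[[0,0,0.06,0,0,0],[0,0,0.06,0,0,0],[0,0,0.06,0,0,0],[0,0,0.06,0,0,0],[0,0,0.06,0,0,0],[0,0,0.06,0,0,0],[0,0,0.06,0,0,0],[0,0,0.06,0,0,0],[0,0,0.06,0,0,0],[0,0,0.06,0,0,0],[0,0,0,0,0,0],[0,0,0,0,0,0]])

```text
time_s: 7.0
tcp_pos: [0.5796, 0.0424, 0.1154]
tool_rot: [-0.703, 0.71, 0.02, -0.02]
contact_force: [0.7, -12.9, 3.6]
grip_width: -0.0001
```

```bash
python3 - <<'E'
from cell import bot
from h import *
np.set_printoptions(precision=4,suppress=True)
s=bot.sense();print(s["time_s"],local(s["tcp_pos"]),s["contact_force"])
E
```

```text
7.0 [0.0569 0.034  0.1154] [  0.7254 -12.8985   3.6344]
```

```bash
python3 - <<'E'
from cell import bot
from h import *
np.set_printoptions(precision=4,suppress=True)
a=bot.capture("wrist")[...,::-1];b=bot.capture("side")[...,::-1]
c=cv2.resize(b[130:310,200:360],None,fx=2.22,fy=2.22,interpolation=cv2.INTER_CUBIC)
cv2.imwrite("pics/w3.png",np.hstack([a[:,150:560],c[:400]]) if c.shape[0]>=400 else a)
s=bot.sense();print(s["time_s"],local(s["tcp_pos"]),s["contact_force"],s["ft_torque"])
E
```

```text
7.1 [0.0569 0.0342 0.1154] [  0.4071 -13.9918   2.9412] [-2.5618 -0.1453  0.0327]
```

```bash
ls pics; python3 -c "import cv2;print(cv2.imread('pics/w3.png').shape)"
```

```text
c1.png
side0.png
top0.png
w1.png
w2.png
w3.png
(400, 765, 3)
```

View pics/w3.png

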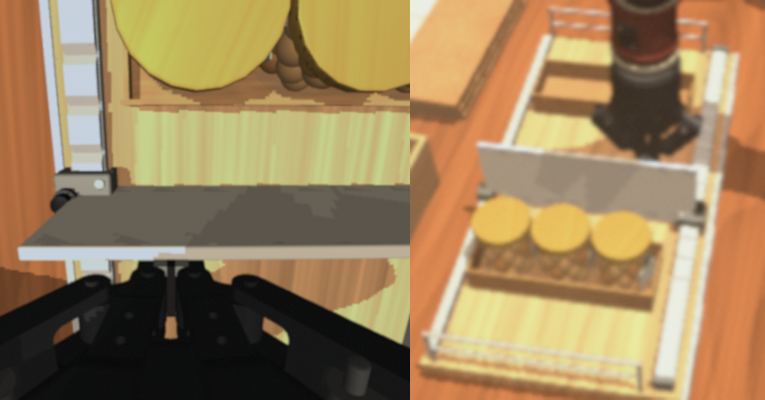

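```bash
python3 - <<'E'
from cell import bot
from h import *
np.set_printoptions(precision=1,suppress=True)
s=bot.sense();ci=bot.camera_info("wrist");po=(s["tcp_pos"],s["tool_rot"])
f=lambda uv,z:print(np.array([local(p) for p in onplane(ci,uv,z,po)])*1000)
f([(232,42),(234,97),(234,151)],.053)   # notches
f([(236,171),(236,194)],.07)
f([(320,248)],.147)
f([(275,110),(275,102)],.04)
E
```

```text
[[  3.4 140.7  53. ]
 [  2.3 108.8  53. ]
 [ -0.3  74.9  53. ]]
[[ 4.7 65.  70. ]
 [ 3.6 50.4 70. ]]
[[ 56.3  49.8 147. ]]
[[ 25.9 100.6  40. ]
 [ 26.1 105.8  40. ]]
```

Call:
carry_out(targets=[[0,0,0,0,0,0],[0,0,0,0,0,0],[0,0,0,0,0,0]])

```text
time_s: 7.4
tcp_pos: [0.5795, 0.0428, 0.1154]
tool_rot: [-0.703, 0.71, 0.02, -0.02]
contact_force: [0.5, -13.7, 2.6]
grip_width: 0.0002
```

```bash
python3 - <<'E'
from cell import bot
from h import *
np.set_printoptions(precision=4,suppress=True)
s=bot.sense();print(s["time_s"],local(s["tcp_pos"]),s["contact_force"],s["ft_torque"])
E
```

```text
7.4 [0.0569 0.0344 0.1154] [  0.4617 -13.7169   2.6336] [-2.5711 -0.1443 -0.0048]
```

Call:
carry_out(targets=[[0,0,0.03,0,0,0],[0,0,0.03,0,0,0],[0,0,0.03,0,0,0],[0,0,0,0,0,0]])

```text
time_s: 7.8
tcp_pos: [0.5791, 0.0499, 0.1154]
tool_rot: [-0.705, 0.708, 0.02, -0.021]
contact_force: [1.1, -4.5, 0.4]
grip_width: 0.0
```

```bash
python3 - <<'E'
from cell import bot
from h import *
np.set_printoptions(precision=4,suppress=True)
s=bot.sense();print(s["time_s"],local(s["tcp_pos"]),s["contact_force"],s["ft_torque"])
E
```

```text
7.8 [0.057  0.0415 0.1154] [ 1.1338 -4.5127  0.3546] [-1.0646 -0.0879 -0.0157]
```

Call:
carry_out(targets=[[0,0,0.03,0,0,0],[0,0,0.03,0,0,0],[0,0,0.03,0,0,0],[0,0,0.03,0,0,0],[0,0,0.03,0,0,0],[0,0,0.03,0,0,0],[0,0,0.03,0,0,0],[0,0,0.03,0,0,0],[0,0,0.03,0,0,0],[0,0,0.03,0,0,0],[0,0,0,0,0,0],[0,0,0,0,0,0]])

```text
time_s: 9.0
tcp_pos: [0.5779, 0.0671, 0.1154]
tool_rot: [0.707, -0.706, -0.022, 0.022]
contact_force: [-0.4, -0.7, 0.7]
grip_width: -0.0002
```

```bash
python3 - <<'E'
from cell import bot
from h import *
np.set_printoptions(precision=4,suppress=True)
s=bot.sense();print(s["time_s"],local(s["tcp_pos"]),s["contact_force"],s["ft_torque"])
E
```

```text
9.0 [0.0568 0.0588 0.1154] [-0.3867 -0.7101  0.6759] [0.0146 0.05   0.0014]
```

Call:
carry_out(targets=[[0,0,-0.3,0,0,0],[0,0,-0.6,0,0,0],[0,0,-0.6,0,0,0],[0,-0.5,0,0,0,0],[0,-0.9,0,0,0,0],[0,-0.9,0,0,0,0],[0,-0.7,0,0,0,0],[0,0,-0.3,0,0,0],[0,0,0,0,0,0],[0,0,0,0,0,0]])

```text
time_s: 10.0
tcp_pos: [0.5817, -0.0077, 0.2339]
tool_rot: [-0.707, 0.707, 0.02, -0.022]
contact_force: [-0.6, 0.1, -0.0]
grip_width: 0.0
```

```bash
python3 - <<'E'
from cell import bot
from h import *
np.set_printoptions(precision=4,suppress=True)
s=bot.sense();print(s["time_s"],local(s["tcp_pos"]),s["tool_rot"],s["contact_force"])
cv2.imwrite("pics/w4.png",bot.capture("wrist")[...,::-1])
t=bot.capture("top")[...,::-1];cv2.imwrite("pics/t4.png",cv2.resize(t[115:228,215:405],None,fx=4.2,fy=4.2,interpolation=cv2.INTER_CUBIC))
E
```

```text
10.0 [ 0.0559 -0.0161  0.2339] [-0.7067  0.7069  0.02   -0.0222] [-0.5542  0.1151 -0.0456]
```

View pics/w4.png

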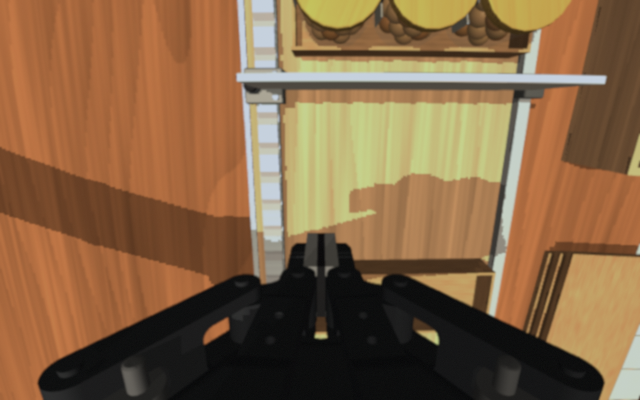

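View pics/t4.png

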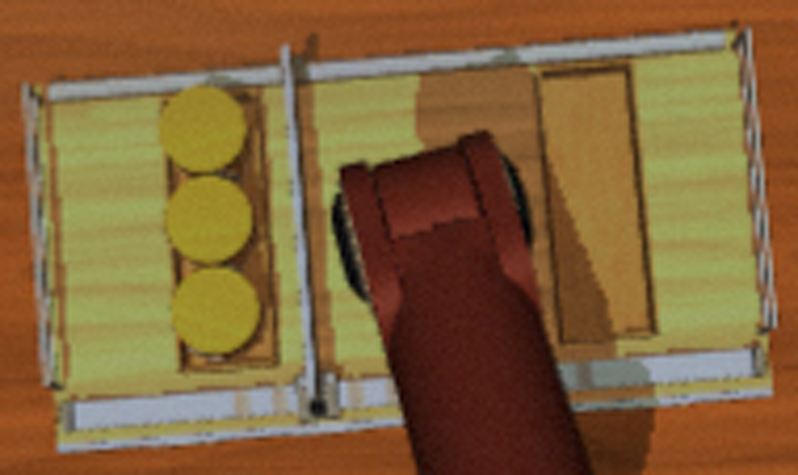

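Call:
carry_out(targets=[[0,-0.3,-0.5,0,0.4,0],[0,-0.3,-0.9,0,0.75,0],[0,-0.3,-0.9,0,0.75,0],[0,0,-0.9,0,0.75,0],[0,0,-0.9,0,0.75,0],[0,0,-0.9,0,0.75,0],[0,0,-0.9,0,0.75,0],[0,0,-0.9,0,0.75,0],[0,0,-0.5,0,0.4,0],[0,0,0,0,0,0],[0,0,0,0,0,0],[0,0,0,0,0,0]])

```text
time_s: 11.3
tcp_pos: [0.5345, -0.2882, 0.2715]
tool_rot: [0.689, -0.688, 0.162, -0.162]
contact_force: [0.2, 0.2, 0.2]
grip_width: 0.0
```

```bash
python3 - <<'E'
from cell import bot
from h import *
np.set_printoptions(precision=1,suppress=True)
ci=bot.camera_info("top");c=lambda *p:(np.array(p)+.5)/4.2-.5+[215,115]
f=lambda uv,z:print(np.array([local(p) for p in onplane(ci,uv,z)])*1000)
f(c((318,407)),.089);f(c((313,372),(286,48)),.147)
a=cv2.imread("pics/top0.png").astype(int);b=bot.capture("top")[...,::-1].astype(int)
d=(abs(a-b).max(2)>40);print("lids/full tray changed px",d[130:205,250:283].sum(),"empty",d[128:200,342:373].sum())
s=bot.sense();print(s["time_s"],s["tcp_pos"],s["contact_force"])
E
```

```text
[[-9.6 74.1 89. ]]
[[ 13.5  72.7 147. ]
 [255.   73.9 147. ]]
lids/full tray changed px 5 empty 0
11.35 [ 0.5 -0.3  0.3] [ 1.   0.2 -0.5]
```

Button and panel read about +74 mm, the same 1–2 mm low bias as the first readings, so the divider is in the +75 notch. Nothing else has moved.

```bash
python3 -c "
from cell import bot
print(bot.hand_in())"
```

```text
the job is handed in; nothing more can be done
None
```

I pushed the divider with the shut fingertips from about 0 to the +75 mm notch, the last one before the jar tray, and handed the job in at 11.35 s with the hand well away. The next notch, +105 mm, was not usable: the jar tray's near wall is at about 103 mm.

**Last checks:**
- **Divider position:** the top camera put the button at +74.1 mm and the panel at +72.7 to +73.9 mm, within 1–2 mm of the notch, about the size of the camera error.
- **Click:** the push force fell to about 0 as the divider moved ahead of the finger, as it would when the pin drops. I did not measure the pin height itself.
- **Everything else near it:** the jars and both trays were unchanged in the before-and-after top pictures. I did not compare the other items on the counter.

**Readings that disagreed:**
- **Push force:** it read 14–19 N while leaving the two notches on the way, against the stated 5–7 N, and about 4.5 N on a crest, against about 1 N. I did not find out why. It stayed well below the 40 N and 120 N limits.
- **Tray edge:** single-view estimates of the jar tray's near edge ranged from 96 to 107 mm. All of them leave +75 mm as the last free notch.

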